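# Snap the splash cover on the thermometer tray

## Task

Put the probe thermometer away for wash-down: lay it flat, dial face up, in the grey bench tray, then put the blue splash cover over the tray's four barbed posts and press it down until every post has clicked through and the cover sits level on the rim all round, and let go. Leave the other things on the table where they are.

Things in the scene. Friction and masses are not known exactly. Their poses are not given: they have to be found in the camera images.
- tray: Grey open tray bolted to the table (bolt ears at both long sides), 112 (its x) by 206 (its y) mm outside, 22 mm high, walls and floor 5 mm thick: inside 102 x 196 mm, 17 mm deep. Origin: centre of its underside, z up. A white nylon snap post stands in each corner, at x = +-38, y = +-86 mm.
- rim (a point): Centre of the tray at rim height, 22 mm above the table. Pressed home, the cover's underside lies on the rim; laid loosely over the posts, it stops on the barbs with its underside about 36 mm above the table. One post takes about 6 N to click, two together about 12 N; the rim then stops the cover hard. Behind the tray stands a fixed cutting frame, up to 135 mm high: keep carried things clear of it.
- post1 (a point): Tip of a snap post, 42 mm above the table. 12 mm square stem up to 30 mm (foot 18 mm square up to 8 mm); on it an arrow head of two springy barbs facing the tray's +y and -y: flat shoulder at 30 mm, 21 mm wide in y and 12 mm in x up to 32 mm, tapering to an 8 x 6 mm tip. The barbs give inward and spring out over a board that has passed below 30 mm.
- post2 (a point): Tip of a like snap post, at tray x = -38, y = 86 mm
- post3 (a point): Tip of a like snap post, at tray x = 38, y = -86 mm
- post4 (a point): Tip of a like snap post, at tray x = 38, y = 86 mm
- cover: Loose blue cover plate, 112 (its x) by 206 (its y) mm, 6 mm thick, 160 g, with four 16 mm square holes at x = +-38, y = +-86 mm and a black bridge handle on top. Origin: centre of its underside, z up. It starts flat on the table, right way up, and fits the tray either way round (a half turn makes no difference).
- pad1 (a point): Centre of a flat round white thumb pad on the cover's top face, 26 mm across, at x = 0, y = -86 mm, midway between the two holes of that short edge: a good place to press with closed fingertips
- pad2 (a point): Centre of the like thumb pad at the other short edge, cover x = 0, y = 86 mm
- cover_grip (a point): Middle of the cover's black handle: a bar 14 mm wide (cover's x), 74 mm long (cover's y), 14 mm high, its centre 30 mm above the cover's underside; 17 mm of free height under the bar between its two feet.
- cover_corner1 (a point): Point at the middle of one hole of the cover, level with the underside, at cover x = -38, y = -86 mm
- cover_corner2 (a point): Point at the middle of one hole of the cover, level with the underside, at cover x = -38, y = 86 mm
- cover_corner3 (a point): Point at the middle of one hole of the cover, level with the underside, at cover x = 38, y = -86 mm
- cover_corner4 (a point): Point at the middle of one hole of the cover, level with the underside, at cover x = 38, y = 86 mm
- thermometer: Loose dial probe thermometer lying on the table, dial face up, 158 mm long (its y), 40 g. Origin: middle of its length, at its underside, z up. Round dial 45 mm across and 11 mm thick centred at y = -56 mm; a thin stem (4 mm) runs from it to y = +79 mm, about 3.5 mm above the underside. The dial is the place to grip it.
- dial (a point): Centre of the thermometer's dial, 5.5 mm above the thermometer's underside
- black_marker: Bystander: black and white marker pen lying down, 14 x 127 (its y) x 15 mm; origin centre of underside
- brown_bottle: Bystander: standing brown squeeze bottle with a white nozzle, 56 mm across, 185 mm high; origin centre of underside

How it is judged:
On the way, in this order (a step that is already met when the one before it is completed fails the run):
1. the thermometer lies flat in the tray (x of dial in the frame of tray between -0.045 and 0.045 m and y of dial in the frame of tray between -0.09 and 0.09 m and x of thermometer in the frame of tray between -0.04 and 0.04 m and y of thermometer in the frame of tray between -0.03 and 0.03 m and z of dial in the frame of tray below 0.016 m and angle between thermometer's own z axis and vertical below 0.12 rad and linear speed of thermometer below 0.03 m/s and contact force between the fingers and thermometer below 0.1 N), for 0.2 s.
2. the cover is over the posts, each hole round its post (horizontal distance between cover and tray below 0.007 m and angle between the y axis of cover and the y axis of tray, either way round below 0.06 rad and angle between cover's own z axis and vertical below 0.2 rad and z of each of cover_corner1, cover_corner2, cover_corner3, cover_corner4 in the frame of tray below 0.04 m), for 0.1 s.
At the end, for the whole second after the job is handed in: All four corners of the cover are within 1.8 mm of the tray's rim (below the barbs, so every post has clicked), the cover's centre is within 7 mm and 0.06 rad of the tray's, the thermometer lies flat, dial up, inside the tray, and all is at rest and released (z of each of cover_corner1, cover_corner2, cover_corner3, cover_corner4 in the frame of tray below 0.0238 m and horizontal distance between cover and tray below 0.007 m and angle between the y axis of cover and the y axis of tray, either way round below 0.06 rad and angle between cover's own z axis and vertical below 0.2 rad and x of dial in the frame of tray between -0.045 and 0.045 m and y of dial in the frame of tray between -0.09 and 0.09 m and x of thermometer in the frame of tray between -0.04 and 0.04 m and y of thermometer in the frame of tray between -0.03 and 0.03 m and z of dial in the frame of tray below 0.016 m and angle between thermometer's own z axis and vertical below 0.12 rad and linear speed of each of cover, thermometer below 0.02 m/s); the robot touches nothing.
It fails at once if the black marker pen is pushed more than 30 mm (distance of black_marker from where it was at the start of the episode above 0.03 m).
It fails at once if the brown squeeze bottle is pushed more than 30 mm (distance of brown_bottle from where it was at the start of the episode above 0.03 m).
It also fails if it takes over 61 s, if anything falls off the work surface, if the arm or the gripper's body presses on something with over 40 N, if the wrist force passes 120 N, or if a joint passes its speed limit or range.

## Robot

A 7-joint arm with a two-finger parallel gripper is mounted at the origin on a cart in front of the work surface, level with it; the furniture and walls round the work are solid. World frame = base frame: x ahead of the robot, y to its left, z up, the work surface at z = 0. Lengths are in m, angles in rad, forces in N, time in s.
With the tool pointing down it reaches from about 0.35 to 0.9 m from the base axis. Payload 7.2 kg.
Tool frame: the origin (TCP) lies on the front face of the gripper's body, between the roots of the fingers; the fingertips stand 73 mm ahead of it and the grasp point (between the pads) lies 54 mm ahead of it; z points along the fingers, y is the direction in which the jaws open and shut (so a half turn about z gives the same grasp; the last joint's range is limited). The gripper opens to 85 mm and grips with 20 to 120 N. Pads are 22 mm wide; open, the fingers measure 114 mm over their backs; the gripper's body (76 mm by 85 mm) begins 54 mm behind the grasp point. The pads swing forward as they close: fully open they stand 13 mm farther back than shut.
Start: joints at [1.129, 0.411, -0.013, 1.596, 0.006, 1.134, -0.082], TCP at [0.228, -0.582, 0.304] pointing down, gripper open.
Joint ranges: [-2.95, 2.95], [-0.29, 1.99], [-1.47, 1.44], [0.14, 2.54], [-1.03, 4.17], [0.13, 1.85], [-2.86, 2.86]. Speed limits (rad/s): [2.39, 2.39, 3.01, 3.01, 3.14, 3.14, 3.14].

## Interface

Orientations are given as a unit quaternion [x, y, z, w].
In Python, from rig import bot, camera, get_calibration, boxes_of, landmark_of gives the robot as it stands. The module is installed in compiled form; this text tells all that it offers. Calls block until the motion is done:
- bot.move_to(position, orientation): joint-space move of the TCP to a pose.
- bot.move_l(position, rotation=None, rate=0.15): straight line of the TCP; rotation=None keeps the orientation; rate is the mean speed in m/s.
- bot.set_joints(angles): joint-space move.
- bot.open_jaws() and bot.close_gripper(force=None): open the fingers fully, or close them until they stop; force is the grip in N (None keeps the last).
- bot.hold(seconds).
- bot.inverse_kinematics(position, orientation): joint angles nearest the present ones, or None.
- bot.sense(): the state.
- camera(name): name is "scene" or "top" or "wrist"; returns (picture, depth): 420x560x3 uint8, red, green, blue; 420x560 float32, m along the optical axis (not along the pixel's ray), 0 where there is no reading.
- get_calibration(name): a dict with "mtx" (3x3 intrinsics, pixels), "world_to_cam" (4x4, takes a point from world to camera coordinates); the wrist camera has in their place "tool_from_camera" (4x4, takes a point from camera to tool coordinates, whose origin is the TCP and whose axes are the flange's). Camera axes: x right, y up, looking along -z (the intrinsics and any distortion apply to the point x, -y, -z); pixel columns grow to the right and rows downward; lengths in m; the calibration is good to about 2 mm. A picture is of the moment at which its call begins: read the wrist's pose just before it. get_calibration takes no time and is no camera call.
A pose or a line that the arm cannot do raises bot.Unreachable and nothing moves.
- bot.hand_in(): hands the job in, once; it reports no verdict.
Trained networks look in the newest picture that a camera, given by its name, has taken for a name from the list of things; names that differ only in an ending like _2 or _b are one class to them, and where a whole thing is asked for, a point or a joint stands for the part that bears it (a point fixed in the world has none). Each returns a list of dicts, best first, with "p" (0 to 1); they miss things now and then, are a little off and sometimes report something else, mostly with a low value. They report only what shows in the picture. A call takes as long as a camera call.
- boxes_of(camera, query): "position" ([x, y, z] in m, in world coordinates, good to about 4 mm: the middle of the surface that is visible of it).
- landmark_of(camera, query): "position" ([x, y, z] in m, in world coordinates, good to about 4 mm: a listed point, or the origin of a listed thing).
The state is a dict: "time_s": time; "q": joint angles; "joint_velocities": joint speeds; "effort": joint torques, N m; "tcp_pos": TCP position; "ee_rot": TCP orientation; "force": force on the tool from outside, world axes, zero at the start; "wrist_torque": the same for the moment, N m; "grip_width": finger opening in m.
Only numpy, scipy, OpenCV 4.12 (cv2) and the standard library are available. Lean on these libraries where they do the work, as an engineer would, in place of code of your own. Each camera call takes 0.05 s, during which the arm holds its last target.

## Working session

There is one attempt and no reset: what is moved stays moved. The work goes in short steps, each a Python script; the robot and the scene stay as the last script left them, time stands still between calls to the robot, and variables do not carry over. Pictures are saved under pics/ and viewed, and the job is handed in when it is done.

```bash
mkdir -p pics
python3 - <<'E'
from rig import bot, camera, get_calibration, boxes_of, landmark_of
import cv2
s=bot.sense(); print(s['time_s'],s['tcp_pos'],s['ee_rot'],s['grip_width'],s['force'])
for c in ("top","scene"):
    im,d=camera(c); cv2.imwrite(f'pics/{c}0.png',im[:,:,::-1])
    print(c,get_calibration(c))
    for n in ("tray","rim","post1","cover","cover_grip","pad1","thermometer","dial","cover_corner1","black_marker","brown_bottle"):
        print(n,[( [round(float(v),4) for v in r['position']],round(r['p'],2)) for r in landmark_of(c,n)[:5]])
print(bot.sense()['time_s'])
E
```

```text
0.0 [ 0.22807022 -0.58147076  0.30305083] [ 9.82580896e-01  1.85833552e-01 -1.87613216e-04 -7.98777266e-04] 0.08582224837318225 [ 0.43253145 -0.65827464 -0.58920661]
top {'mtx': array([[421.84164211,   0.        , 285.97393843],
       [  0.        , 421.84164211, 212.21125239],
       [  0.        ,   0.        ,   1.        ]]), 'world_to_cam': array([[ 0.00352568, -0.99984737, -0.01711135,  0.02302653],
       [ 0.99157633,  0.00127996,  0.12951735, -0.54386468],
       [-0.12947568, -0.01742385,  0.9914295 , -1.1345655 ],
       [ 0.        ,  0.        ,  0.        ,  1.        ]])}
tray [([0.4838, 0.0217, 0.0019], 0.88), ([0.5218, -0.0631, 0.04], 0.29)]
rim [([0.4845, 0.0181, 0.0261], 0.62), ([0.4584, -0.275, -0.0033], 0.3)]
post1 [([0.528, -0.0655, 0.0378], 0.94), ([0.4459, -0.0663, 0.0402], 0.92), ([0.5199, 0.1102, 0.0442], 0.76)]
cover [([0.4586, -0.2765, -0.0017], 0.94)]
cover_grip [([0.4583, -0.2762, 0.0311], 0.85)]
pad1 [([0.3718, -0.2767, 0.0074], 0.85), ([0.545, -0.2743, 0.0084], 0.77)]
thermometer [([0.4699, 0.2704, 0.0014], 0.61)]
dial [([0.4271, 0.3098, 0.0055], 0.7)
[... 820 characters left out ...]
0641, 0.0381], 0.93), ([0.446, 0.1102, 0.0415], 0.79), ([0.5208, 0.1063, 0.0428], 0.72), ([0.4477, -0.0632, 0.0395], 0.57)]
cover [([0.4571, -0.2748, -0.0031], 0.95)]
cover_grip [([0.4551, -0.28, 0.0287], 0.83)]
pad1 [([0.3733, -0.2746, 0.0088], 0.96), ([0.5444, -0.2723, 0.0089], 0.81)]
thermometer [([0.4678, 0.2703, 0.0024], 0.79)]
dial [([0.4279, 0.3108, 0.0066], 0.59)]
cover_corner1 [([0.3714, -0.3169, 0.0012], 0.93), ([0.546, -0.315, 0.0036], 0.86), ([0.3731, -0.2389, -0.0034], 0.78), ([0.5415, -0.2352, -0.0009], 0.69), ([0.3736, -0.2795, 0.0079], 0.35)]
black_marker [([0.6641, 0.3271, 0.0039], 0.87)]
brown_bottle [([0.5398, -0.2345, 0.002], 0.63), ([0.6924, -0.2297, -0.0028], 0.55)]
1.2
```

View pics/top0.png

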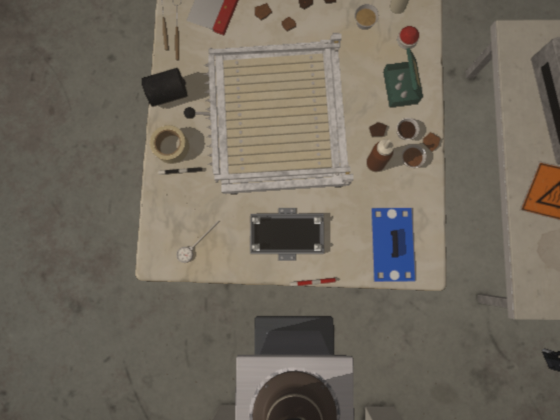

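View pics/scene0.png

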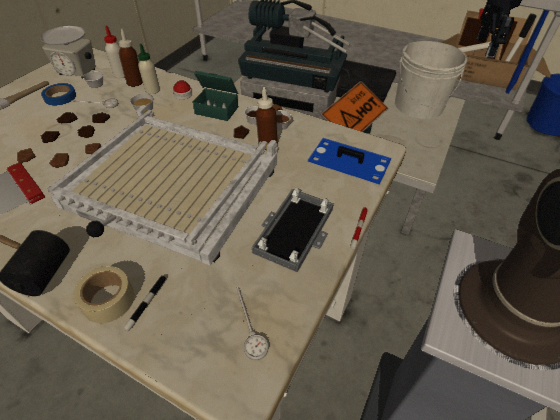

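The tray (top view about px 287,233) lies nearly along world y. The cover (px 393,244) has its long side along world x, and the thermometer dial is at px 185,254 with its stem running up-right. I'll take wrist views over the tray and the thermometer to refine these.

```bash
cat > h.py <<'E'
from rig import bot, camera, get_calibration, boxes_of, landmark_of
import cv2, numpy as np
from scipy.spatial.transform import Rotation as Ro
def quat(psi):
    y=np.array([np.cos(psi),np.sin(psi),0]); z=np.array([0,0,-1.]); x=np.cross(y,z)
    return Ro.from_matrix(np.c_[x,y,z]).as_quat()
def best(p,psi):
    o=[]
    for a in (psi,psi+np.pi):
        q=bot.inverse_kinematics(list(p),list(quat(a)))
        if q is not None: o.append((abs(q[6]),a,q))
    return min(o,key=lambda t:t[0]) if o else None
def st(m=''):
    s=bot.sense(); print(m,'t',round(s['time_s'],2),'p',np.round(s['tcp_pos'],4),'F',np.round(s['force'],1),'w',round(s['grip_width'],4)); return s
def snap(c,n):
    im,d=camera(c); cv2.imwrite(f'pics/{n}.png',im[:,:,::-1]); return im,d
def lm(c,ns):
    for n in ns: print(c,n,[([round(float(v),4) for v in r['position']],round(r['p'],2)) for r in landmark_of(c,n)[:5] if r['p']>.4])
E
python3 - <<'E'
from h import *
for p,a in (((.486,.021,.3),0),((.486,.021,.1),0),((.43,.31,.08),np.radians(46)),((.458,-.2755,.09),np.pi/2),((.458,-.2,.25),0)):
    for k in (0,np.pi):
        q=bot.inverse_kinematics(list(p),list(quat(a+k))); print(p,round(a+k,2),None if q is None else np.round(q,2))
b=best((.43,.021,.32),0); print(b[1])
bot.move_to([.43,.021,.32],list(quat(b[1]))); st()
snap('wrist','w1'); lm('wrist',['post1','tray','rim'])
b=best((.42,.29,.22),np.radians(46))
bot.move_to([.42,.29,.22],list(quat(b[1]))); st()
snap('wrist','w2'); lm('wrist',['dial','thermometer'])
E
```

```text
(0.486, 0.021, 0.3) 0 [ 0.46  0.25 -0.71  1.89  0.19  1.06 -0.32]
(0.486, 0.021, 0.3) 3.14 [ 0.82  0.43 -1.22  1.87  0.44  1.15  2.58]
(0.486, 0.021, 0.1) 0 [ 0.3   0.53 -0.55  2.08  0.46  0.65 -0.56]
(0.486, 0.021, 0.1) 3.14 [ 0.74  0.88 -1.25  2.05  1.02  1.03  2.11]
(0.43, 0.31, 0.08) 0.8 [-0.13  0.7  -0.78  1.97  0.71  0.77 -0.53]
(0.43, 0.31, 0.08) 3.94 [ 0.13  0.99 -1.25  1.96  1.09  1.1   2.33]
(0.458, -0.2755, 0.09) 1.57 [ 0.89  0.62 -0.57  1.97  0.51  0.7   1.57]
(0.458, -0.2755, 0.09) 4.71 [ 0.51  0.55 -0.08  1.99  0.07  0.61 -1.19]
(0.458, -0.2, 0.25) 0 [ 0.72  0.3  -0.48  1.93  0.17  0.95  0.15]
(0.458, -0.2, 0.25) 3.14 [ 0.26  0.26  0.07  1.96 -0.02  0.92 -2.81]
0
 t 3.47 p [0.4303 0.02   0.3199] F [ 0.1 -0.5  0.9] w 0.0856
wrist post1 [([0.4496, 0.1055, 0.0429], 0.91), ([0.5245, -0.0587, 0.0429], 0.9), ([0.4478, -0.0666, 0.0415], 0.88), ([0.5265, 0.1071, 0.0431], 0.82)]
wrist tray [([0.4893, 0.0215, 0.0011], 0.74)]
wrist rim [([0.4875, 0.0197, 0.0206], 0.87)]
 t 4.78 p [0.4208 0.2887 0.2201] F [0.2 0.2 0.1] w 0.0854
wrist dial [([0.4267, 0.3099, 0.0039], 0.88)]
wrist thermometer [([0.4676, 0.2757, 0.0009], 0.84)]
```

View pics/w1.png

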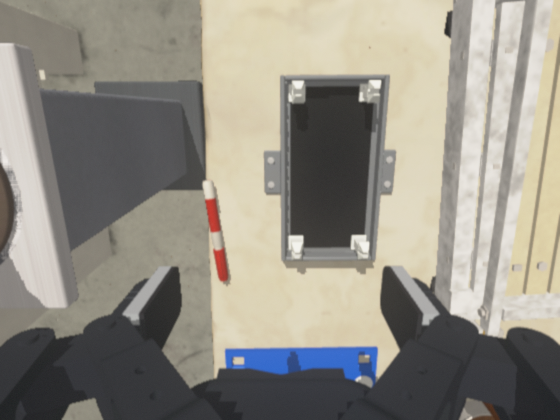

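View pics/w2.png

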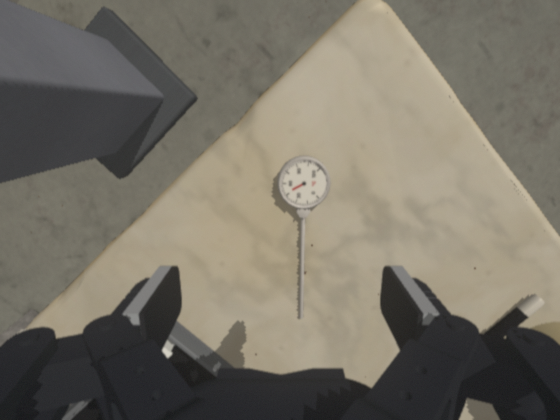

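Run:
```python
import numpy as np
A=np.load if 0 else None
P=np.array([[.528,-.0655],[.4459,-.0663],[.5199,.1102],[.527,-.0641],[.446,.1102],[.5208,.1063],[.4477,-.0632],[.4496,.1055],[.5245,-.0587],[.4478,-.0666],[.5265,.1071]])
from scipy.optimize import least_squares
def f(v):
    x=(P-v[:2])@np.array([[np.cos(v[2]),-np.sin(v[2])],[np.sin(v[2]),np.cos(v[2])]])
    return (x-np.sign(x)*[.038,.086]).ravel()
r=least_squares(f,[.486,.021,0]);print(r.x,np.round(r.fun.reshape(-1,2)*1000,1))
```

```text
[0.48587853 0.0218577  0.01208128] [[ 3.1 -1.9]
 [-3.  -1.7]
 [-2.9  1.9]
 [ 2.1 -0.4]
 [-0.8  2.8]
 [-2.1 -2. ]
 [-1.2  1.4]
 [ 2.7 -1.9]
 [-0.4  5. ]
 [-1.1 -2. ]
 [ 3.6 -1.3]]
```

The wrist picture w1 shows the tray with its posts at about (297,91), (370,91), (296,245) and (361,245). w2 shows the dial at (303,182) with the stem straight down to (300,318), so the jaws are square to it. I'll back-project these pixels with the calibration.

```bash
cat >> h.py <<'E'
def pix2world(c,uv,z,tcp=None,rot=None):
    k=get_calibration(c); K=k['mtx']
    if c=='wrist':
        T=np.eye(4);T[:3,:3]=Ro.from_quat(rot).as_matrix();T[:3,3]=tcp; W=T@k['tool_from_camera']
    else: W=np.linalg.inv(k['world_to_cam'])
    n=cv2.undistortPoints(np.array([[uv]],float),K,np.array(k.get('dist',np.zeros(5)),float))[0,0]
    r=W[:3,:3]@np.array([n[0],-n[1],-1.]); o=W[:3,3]
    return o+r*(z-o[2])/r[2]
E
python3 - <<'E'
from h import *
print(get_calibration('wrist'))
im=cv2.imread('pics/w1.png'); cv2.imwrite('pics/w1z.png',cv2.resize(im[60:280,260:410],None,fx=3.6,fy=2.7,interpolation=cv2.INTER_CUBIC))
s=st()
print(pix2world('wrist',(303,182),.011,s['tcp_pos'],s['ee_rot']),pix2world('wrist',(300,318),.0035,s['tcp_pos'],s['ee_rot']))
p=[.4303,.02,.3199]
for uv in ((297,91),(370,91),(296,245),(361,245)): print(pix2world('wrist',uv,.042,p,quat(0)))
for uv in ((282,77),(388,77),(283,261),(375,261)): print(pix2world('wrist',uv,.022,p,quat(0)))
E
```

```text
{'mtx': array([[339.29916903,   0.        , 280.49770929],
       [  0.        , 339.29916903, 208.90186272],
       [  0.        ,   0.        ,   1.        ]]), 'tool_from_camera': array([[ 3.16521460e-04,  9.58891613e-01,  2.83772397e-01,
         7.11967264e-02],
       [ 9.99999902e-01, -3.91560920e-04,  2.07712428e-04,
        -1.22673265e-03],
       [ 3.10287886e-04,  2.83772304e-01, -9.58891643e-01,
        -6.92037237e-02],
       [ 0.00000000e+00,  0.00000000e+00,  0.00000000e+00,
         1.00000000e+00]])}
 t 4.92 p [0.421  0.2885 0.2204] F [0.6 0.1 0.3] w 0.0854
[0.42476586 0.30944725 0.011     ] [0.52270426 0.21447816 0.0035    ]
[0.44492417 0.10742582 0.042     ]
[0.51553636 0.10744714 0.042     ]
[ 0.44608735 -0.05298508  0.042     ]
[ 0.51768072 -0.05295319  0.042     ]
[0.43046988 0.1217528  0.022     ]
[0.53772285 0.12178398 0.022     ]
[ 0.43197188 -0.08166413  0.022     ]
[ 0.5407093  -0.08161382  0.022     ]
```

View pics/w1z.png

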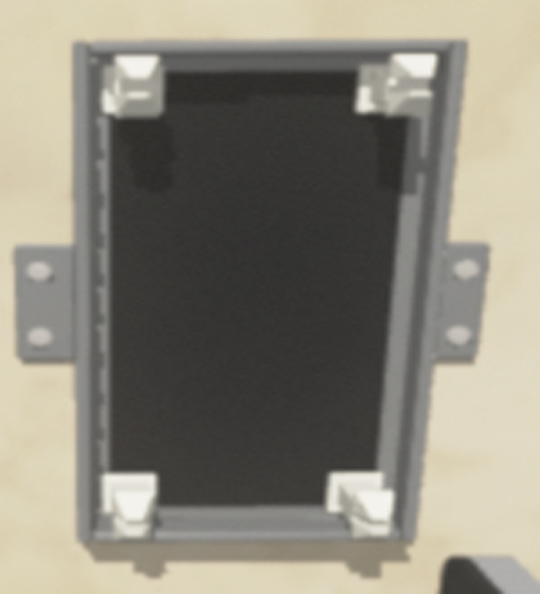

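Run:
```python
from h import *
a=best((.4265,.31,.074),np.radians(45.9))[1]; q=list(quat(a))
bot.move_to([.4265,.31,.12],q)
bot.move_l([.4265,.31,.074],rate=.1); st('down')
bot.close_gripper(30); st('closed')
bot.move_l([.4265,.31,.16],rate=.15); st('up')
bot.move_to([.4854,.0735,.16],list(quat(.0115))); st('over')
snap('wrist','w3'); snap('scene','s3')
```

```text
down t 6.03 p [0.4265 0.3102 0.0742] F [-0.1  0.  -0. ] w 0.0856
closed t 6.49 p [0.4267 0.3101 0.0747] F [-1.2 -0.8  6. ] w 0.0429
up t 7.22 p [0.4264 0.3094 0.1594] F [-0.5  0.1 -0. ] w 0.0434
over t 8.18 p [0.4852 0.0752 0.1599] F [ 0.4  0.7 -1.6] w 0.0431
```

View pics/w3.png

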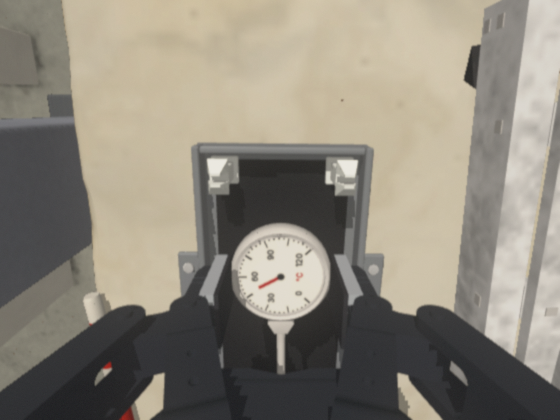

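View pics/s3.png

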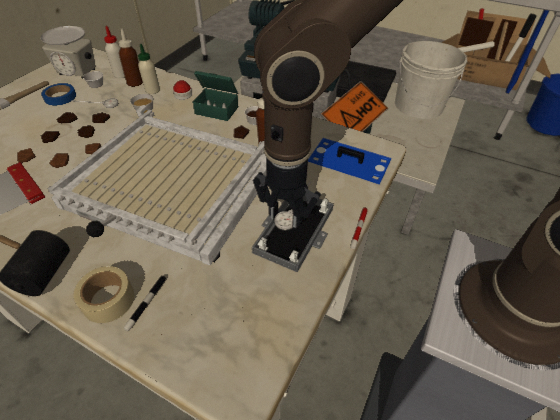

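Wrist view w3 shows the dial held level and centred between the fingers at (280,272). In s3 it is over the tray. I'll lower it and release just above the floor.

Run:
```python
from h import *
bot.move_l([.4854,.0735,.085],rate=.08); st('low')
bot.open_jaws(); st('open')
bot.move_l([.4854,.0735,.17],rate=.15)
b=best((.42,.04,.30),.0115)
bot.hold(.2)
snap('wrist','w4'); lm('wrist',['dial','thermometer','post1'])
a=best((.44,-.2755,.25),np.pi/2)
bot.move_to([.42,-.2755,.25],list(quat(-np.pi/2))); s=st('cov')
print(s['ee_rot'],s['q'])
snap('wrist','w5'); lm('wrist',['cover','cover_grip','pad1','cover_corner1'])
snap('top','t5'); lm('top',['dial','thermometer'])
```

```text
low t 9.36 p [0.4857 0.0736 0.0854] F [ 0.8  0.7 -0.4] w 0.0435
open t 9.85 p [0.4855 0.0735 0.0851] F [-0.1  0.4  0.3] w 0.0852
wrist dial [([0.4834, 0.0741, 0.0067], 0.66)]
wrist thermometer [([0.4861, 0.0242, 0.0032], 0.78)]
wrist post1 [([0.4504, 0.106, 0.0411], 0.9), ([0.53, 0.1066, 0.0424], 0.58)]
cov t 12.33 p [ 0.4207 -0.2741  0.2498] F [ 0.1  0.9 -0.3] w 0.0853
[ 9.99998413e-01  1.73290541e-03 -8.64745424e-06 -4.13252874e-04] [ 0.82089433  0.29271338 -0.40712348  1.93161611  0.14051559  0.94506867
 -1.22068776]
wrist cover [([0.4537, -0.2741, 0.0012], 0.88)]
wrist cover_grip [([0.4602, -0.2729, 0.0284], 0.66)]
wrist pad1 [([0.374, -0.2767, 0.0066], 0.71), ([0.5456, -0.2754, 0.0048], 0.58)]
wrist cover_corner1 [([0.37, -0.2325, 0.0027], 0.94), ([0.3677, -0.316, -0.0003], 0.85), ([0.5424, -0.2363, -0.0022], 0.85)]
top dial [([0.4851, 0.0738, 0.0103], 0.85)]
top thermometer [([0.4914, 0.0188, 0.0068], 0.66), ([0.4585, -0.2755, 0.0279], 0.62), ([0.4852, 0.0693, 0.0116], 0.43)]
```

View pics/w4.png

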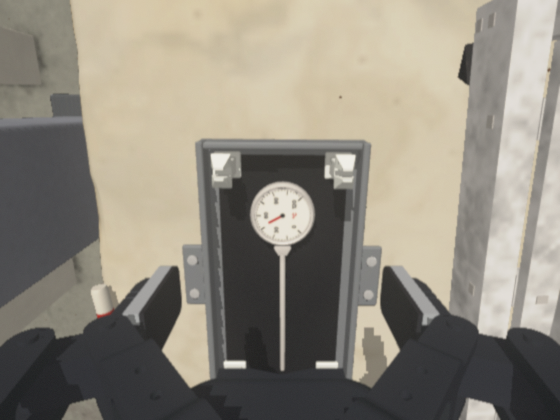

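View pics/w5.png

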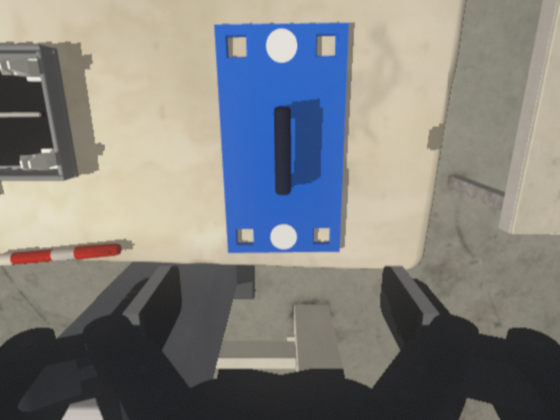

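View pics/t5.png

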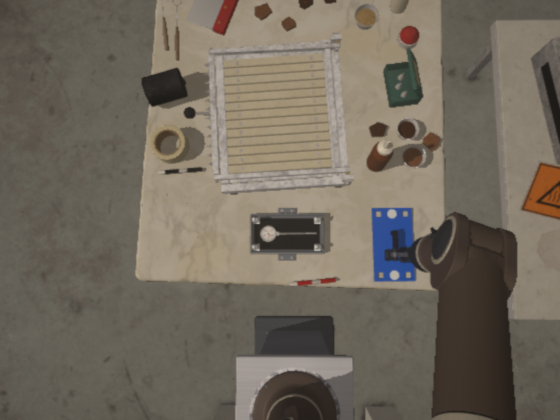

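The thermometer lies flat in the tray: w4 has the dial at (282,213) and the stem along the tray to (282,368). w5 shows the cover with pads at (281,45) and (284,236) and the bar centre at (283,150).

Run:
```python
from h import *
p=[.4207,-.2741,.2498];r=[9.99998413e-01,1.73290541e-03,0,-4.1325e-4]
im=cv2.imread('pics/w5.png').astype(int)
white=((im.min(2)>185)).astype(np.uint8); 
n,l,stt,c=cv2.connectedComponentsWithStats(white)
for i in range(1,n):
    x,y,w,h,a=stt[i]
    if a>300 and 15<w<45 and 200<c[i][0]<360: print(stt[i],c[i],pix2world('wrist',c[i],.007,p,r))
for uv in ((236.5,46.5),(326,45.5),(245.5,235.5),(322,234.5)): print(pix2world('wrist',uv,.003,p,r))
for uv in ((283,108),(283,193)): print(pix2world('wrist',uv,.037,p,r))
```

```text
[267  29  30  33 790] [281.19620253  45.06708861] [ 0.54376915 -0.27570353  0.007     ]
[271 225  25  24 478] [283.0251046  236.29707113] [ 0.37238911 -0.2782474   0.007     ]
[189 229  37  18 338] [207.08579882 237.5147929 ] [ 0.3708266 -0.2035993  0.007    ]
[ 0.54317177 -0.23768054  0.003     ]
[ 0.54423574 -0.31380441  0.003     ]
[ 0.37155492 -0.24098329  0.003     ]
[ 0.37290378 -0.31697609  0.003     ]
[ 0.49307723 -0.27730432  0.037     ]
[ 0.42344466 -0.27771281  0.037     ]
```

Run:
```python
from h import *
c=[.458,-.2765]; q=list(quat(-np.pi/2+.016))
bot.move_to(c+[.15],q)
bot.move_l(c+[.087],rate=.12); bot.hold(.15); st('down')
bot.close_gripper(90); st('closed')
bot.move_l(c+[.2],rate=.15); st('up')
bot.move_to([.45,-.1,.25],list(quat(.0115)))
bot.move_to([.4857,.0215,.22],list(quat(.0115))); bot.hold(.3); s=st('over'); print(s['ee_rot'],quat(.0115))
snap('wrist','w6'); lm('wrist',['cover','cover_grip','pad1','cover_corner1','post1'])
snap('scene','s6'); lm('scene',['cover','cover_grip','pad1','cover_corner1','post1'])
snap('top','t6'); lm('top',['cover','cover_grip','pad1','cover_corner1'])
```

```text
down t 14.07 p [ 0.4585 -0.2768  0.0881] F [-0.6 -0.8  0.2] w 0.0855
closed t 14.72 p [ 0.458  -0.2765  0.0872] F [-2.   0.3  4.2] w 0.012
up t 15.62 p [ 0.4574 -0.2763  0.1991] F [ 1.  -0.  -0.8] w 0.0123
over t 17.57 p [0.4858 0.0203 0.2201] F [ 0.1  0.1 -1.9] w 0.0124
[ 7.03874130e-01  7.10324666e-01 -8.76904807e-05  2.66675757e-04] [0.70302925 0.71116093 0.         0.        ]
wrist cover [([0.4825, 0.0203, 0.1307], 0.74)]
wrist cover_grip [([0.4887, 0.0193, 0.1614], 0.56)]
wrist pad1 [([0.4885, 0.1059, 0.1353], 0.76)]
wrist cover_corner1 []
wrist post1 []
scene cover [([0.4852, 0.0231, 0.1305], 0.56)]
scene cover_grip [([0.4801, 0.0168, 0.1606], 0.74)]
scene pad1 [([0.486, 0.1072, 0.1383], 0.82), ([0.4856, -0.0618, 0.1415], 0.8)]
scene cover_corner1 [([0.5258, 0.1046, 0.138], 0.78), ([0.4503, -0.0663, 0.131], 0.68), ([0.5226, -0.0698, 0.1339], 0.62), ([0.4433, 0.1116, 0.1358], 0.59)]
scene post1 [([0.4488, 0.1068, 0.0404], 0.91), ([0.4492, -0.0628, 0.0441], 0.76), ([0.5222, 0.1071, 0.0431], 0.73), ([0.4856, 0.0223, 0.1293], 0.55)]
top cover []
top cover_grip []
top pad1 [([0.4878, -0.065, 0.138], 0.89), ([0.483, 0.1086, 0.1397], 0.72)]
top cover_corner1 [([0.5229, 0.1067, 0.1307], 0.92), ([0.5257, -0.0599, 0.132], 0.67), ([0.4454, 0.1086, 0.1323], 0.66)]
```

View pics/w6.png

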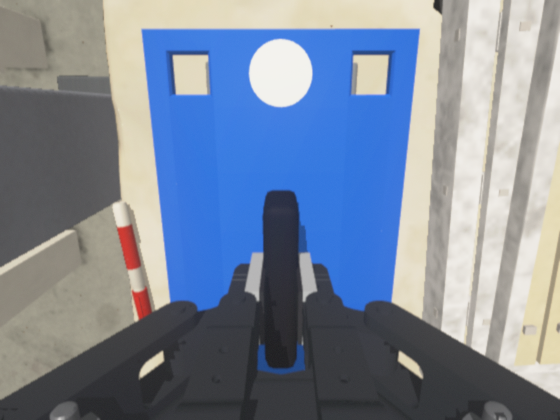

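View pics/s6.png

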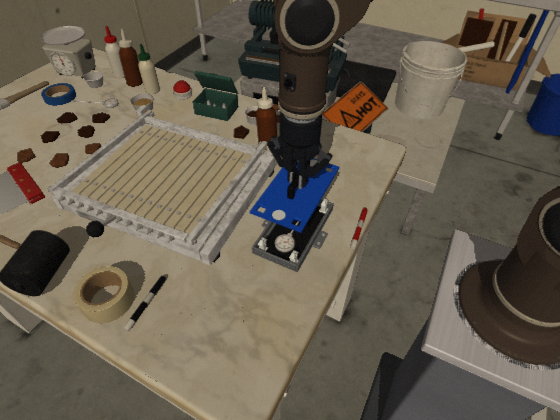

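The cover hangs level and square over the tray in w6 (pad at 280,73; holes at 191,75 and 370,75). I'll check the offset in the hand from the pixels.

Run:
```python
from h import *
p=[.4858,.0203,.2201];r=[.70387413,.710324666,-8.769e-5,2.6668e-4]
for uv,z in (((280.3,73),.139),((191,74.5),.139),((370.5,74.5),.139)):
    w=pix2world('wrist',uv,z,p,r); print(w, w[:2]-np.array(p[:2]))
```

```text
[0.48469901 0.10486076 0.139     ] [-0.00110099  0.08456076]
[0.4477959  0.10393238 0.139     ] [-0.0380041   0.08363238]
[0.52199555 0.10463661 0.139     ] [0.03619555 0.08433661]
```

Run:
```python
from h import *
q=list(quat(.0115))
c=[.4859,.0217]
bot.move_l(c+[.16],q,rate=.12); st()
bot.move_l(c+[.130],rate=.06); bot.hold(.1); st()
for z in (.126,.123,.121):
    bot.move_l(c+[z],rate=.03); bot.hold(.1); s=st(z)
    if abs(s['force'][2])>12: break
snap('scene','s7'); snap('wrist','w7'); lm('scene',['cover','cover_corner1','pad1'])
```

```text
t 19.07 p [0.4861 0.022  0.1603] F [-0.  -0.4 -1. ] w 0.0121
 t 19.82 p [0.4861 0.0218 0.1302] F [ 0.4  1.2 -1.7] w 0.0125
0.126 t 20.21 p [0.4859 0.0217 0.126 ] F [-0.4 -0.  -0.9] w 0.0119
0.123 t 20.56 p [0.4861 0.0222 0.1231] F [ 1.4  2.5 -1.1] w 0.0124
0.121 t 20.91 p [0.4865 0.022  0.1214] F [0.3 2.3 4.4] w 0.0124
scene cover [([0.4882, 0.0238, 0.0321], 0.88)]
scene cover_corner1 [([0.5221, -0.0663, 0.0352], 0.91), ([0.4495, -0.0644, 0.032], 0.88), ([0.526, 0.1049, 0.0361], 0.68), ([0.4453, 0.1119, 0.0364], 0.65)]
scene pad1 [([0.4871, 0.1112, 0.0416], 0.6)]
```

View pics/w7.png

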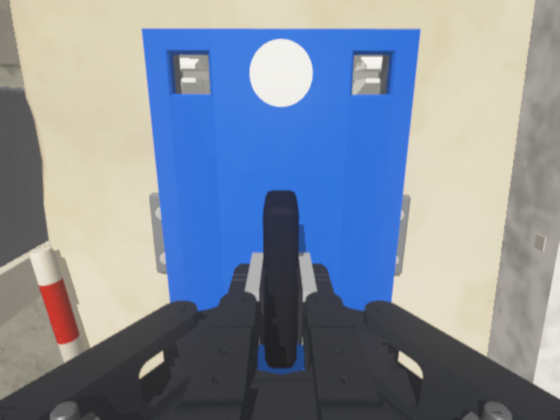

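View pics/s7.png

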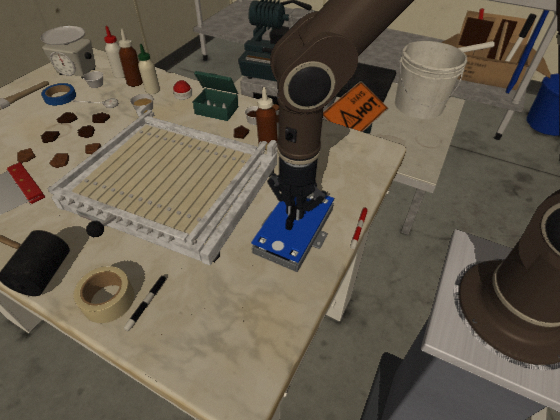

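The posts show in the holes at (192,68) and (370,68) in w7. The cover has reached the barbs with about 5 N of contact. I'll press on with the handle gripped and watch the force.

Run:
```python
from h import *
c=[.4859,.0215]
z=.121
while z>.1085:
    z-=.0015
    bot.move_l(c+[z],rate=.03); s=st(round(z,4))
    if abs(s['force'][2])>50: break
bot.hold(.1); st(); 
snap('scene','s8'); snap('wrist','w8'); lm('scene',['cover','cover_corner1','pad1'])
```

```text
0.1195 t 21.41 p [0.4867 0.022  0.1203] F [0.2 2.1 9.4] w 0.0121
0.118 t 21.66 p [0.4869 0.0217 0.1187] F [1.2 2.  7.3] w 0.0125
0.1165 t 21.91 p [0.4869 0.0215 0.1172] F [-0.1  0.2  9.1] w 0.0116
0.115 t 22.16 p [0.4867 0.0218 0.1152] F [5.  3.4 0.1] w 0.0121
0.1135 t 22.41 p [0.4865 0.0218 0.1137] F [5.4 3.2 1.9] w 0.0125
0.112 t 22.66 p [0.4857 0.0214 0.1118] F [3.  2.9 0. ] w 0.0124
0.1105 t 22.91 p [0.4847 0.0208 0.1098] F [-0.1  0.5 -2.3] w 0.0124
0.109 t 23.16 p [0.4849 0.0209 0.1092] F [-4.6 -0.4 10.1] w 0.0119
0.1075 t 23.41 p [0.4849 0.021  0.1091] F [-11.1  -1.9  31.7] w 0.0121
 t 23.51 p [0.4849 0.021  0.1091] F [-10.8  -2.   31.8] w 0.012
scene cover [([0.4855, 0.0215, 0.0174], 0.78), ([0.5235, 0.106, 0.0224], 0.63)]
scene cover_corner1 [([0.5231, -0.0658, 0.0249], 0.94), ([0.4464, 0.1094, 0.0233], 0.87), ([0.4474, -0.0644, 0.0212], 0.81), ([0.5223, 0.1039, 0.0236], 0.69)]
scene pad1 [([0.4838, 0.1065, 0.0284], 0.74), ([0.485, -0.0661, 0.0307], 0.61)]
```

View pics/w8.png

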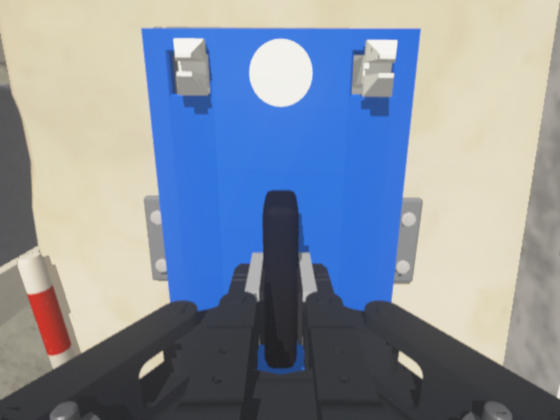

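It came to a hard stop at TCP z = 0.109, which is the rim height, and the barbs stand above the plate. I'll release, then press each pad as a check.

Run:
```python
from h import *
s=bot.sense(); p=list(s['tcp_pos'])
bot.move_l([p[0],p[1],.109],rate=.05)
bot.open_jaws(); st('open')
q=list(quat(.0115))
bot.move_l([.4857,.0215,.17],q,rate=.2)
bot.close_gripper(30)
for sg in (1,-1):
    c=[.4857-sg*.001,.0215+sg*.086]
    bot.move_l(c+[.14],q,rate=.2)
    bot.move_l(c+[.106],rate=.08); st('near')
    z=.106
    while z>.094:
        z-=.0015; bot.move_l(c+[z],rate=.04); s=st(round(z,4))
        if s['force'][2]>22: break
    bot.move_l(c+[.15],rate=.15)
bot.move_l([.40,.0215,.32],rate=.25); bot.hold(.3); s=st('view');print(s['ee_rot'])
snap('scene','s9'); lm('scene',['cover','cover_corner1','pad1'])
snap('top','t9'); snap('wrist','w9'); lm('wrist',['cover','cover_corner1','pad1'])
```

```text
open t 24.71 p [0.4849 0.021  0.109 ] F [-0.7  0.7 -0.2] w 0.0855
near t 27.12 p [0.4845 0.1076 0.1056] F [0.6 0.2 0. ] w 0.0004
0.1045 t 27.37 p [0.4849 0.1076 0.1047] F [-0.1 -0.4 -0. ] w 0.0002
0.103 t 27.62 p [0.4847 0.1075 0.103 ] F [ 0.2 -0.   0.5] w 0.0004
0.1015 t 27.87 p [0.4846 0.1075 0.1014] F [-0.1  0.5 -0.1] w -0.0003
0.1 t 28.12 p [0.4848 0.1076 0.1007] F [-1.8 -0.6 10.8] w -0.0002
0.0985 t 28.37 p [0.4848 0.1077 0.1006] F [-8.7 -3.  30.3] w -0.0
near t 30.44 p [ 0.4865 -0.0641  0.1056] F [-0.4 -0.   0.5] w -0.0
0.1045 t 30.69 p [ 0.4869 -0.0645  0.1048] F [-0.  -0.3  0.3] w 0.0002
0.103 t 30.94 p [ 0.4867 -0.0646  0.103 ] F [-0.3  0.7 -0.1] w 0.0002
0.1015 t 31.19 p [ 0.4866 -0.0645  0.1014] F [-0.6  0.2  0.7] w -0.0003
0.1 t 31.44 p [ 0.4869 -0.0644  0.1007] F [-3.8 -1.  10.5] w 0.0001
0.0985 t 31.69 p [ 0.4869 -0.0643  0.1006] F [-8.8  0.3 31.7] w -0.0
view t 33.47 p [0.4    0.0213 0.3194] F [-0.3  0.8  0.9] w 0.0001
[ 7.03077778e-01  7.11112439e-01 -1.11773640e-04 -8.51626921e-04]
scene cover [([0.4866, 0.0222, 0.0193], 0.96)]
scene cover_corner1 [([0.5218, 0.1036, 0.023], 0.94), ([0.4435, 0.108, 0.0231], 0.84), ([0.5221, -0.0682, 0.0249], 0.77), ([0.448, -0.064, 0.0202], 0.71)]
scene pad1 [([0.4841, 0.1117, 0.031], 0.71), ([0.4876, -0.0657, 0.0291], 0.55)]
wrist cover [([0.4797, 0.022, 0.025], 0.74), ([0.5232, 0.1094, 0.0232], 0.58)]
wrist cover_corner1 [([0.5185, -0.0643, 0.0259], 0.96), ([0.4439, 0.1085, 0.0191], 0.93), ([0.5204, 0.1075, 0.0222], 0.85), ([0.447, -0.062, 0.0236], 0.82)]
wrist pad1 [([0.4845, 0.1043, 0.0274], 0.82), ([0.4458, 0.1051, 0.0222], 0.49)]
```

View pics/w9.png

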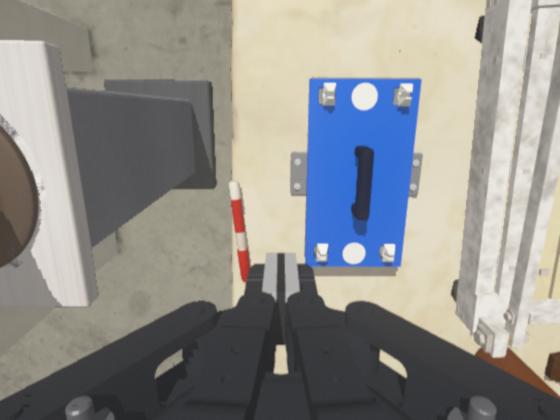

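View pics/s9.png

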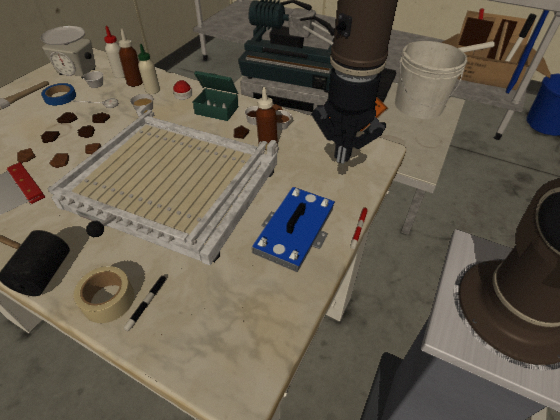

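Both pads stop hard at the same height (TCP z = 0.1006). All four barbs stand above the plate in w9, at (328,95), (403,94), (321,252) and (388,252), and the cover looks level.

Run:
```python
from h import *
bot.hand_in(); st()
```

```text
the job is handed in; nothing more can be done
the job is handed in; nothing more can be done
```

The thermometer is in the tray, the blue cover is snapped down over all four posts, and I handed the job in at about 33.5 s of the 61 s allowed. No verdict was reported.

**Thermometer:** I gripped it by the dial and released it about 5 mm above the tray floor. The pictures taken right after showed it flat, dial up, lying along the tray. I could not see it once the cover was on.

**Cover:** I lowered it by the handle onto the posts and pressed it through the barbs. It came to a hard stop about 12 mm below where it first touched the barbs. I then let go and pressed each thumb pad with closed fingertips.

**Last checks:**
- Both pads stopped hard at the same height, with about 30 N on each.
- All four post heads stood above the plate in the final wrist picture.
- The networks put the cover's underside at about 19–26 mm, against the 22 mm rim. That spread fits their 4 mm error, so the evidence for "level on the rim" is the matching hard stops. The cover's centre came out within about 2 mm of the tray's in the scene view. The wrist view put it about 6 mm off in x, but the cover corners it found in the same picture were only about 3 mm off.
- The gripper ended well clear, touching nothing.
- I did not measure the marker or bottle again at the end, but they look unmoved in the final scene picture.

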